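# Strap a turned tube down in its V-clamp

## Robot

A 6-joint arm with a two-finger parallel gripper is mounted at the origin on the work surface. World frame = base frame: x ahead of the robot, y to its left, z up, the work surface at z = 0. Lengths are in m, angles in rad, forces in N, time in s.
With the tool pointing down it reaches from about 0.35 to 0.975 m from the base axis. Payload 4.9 kg.
Tool frame: the origin (TCP) lies on the centre line of the jaws, within the pads' length; the fingertips stand ctrl.tcp_to_tips ahead of it and the grasp point (between the pads) lies 3 mm ahead of it (ctrl.tcp_to_tips is the distance from the TCP to the fingertips, in m); z points along the fingers, y is the direction in which the jaws open and shut (so a half turn about z gives the same grasp; the last joint's range is limited). The gripper opens to 85 mm and grips with 20 to 120 N. Pads are 22 mm wide; open, the fingers measure 114 mm over their backs; the gripper's body (76 mm by 85 mm) begins 54 mm behind the grasp point. The pads swing forward as they close: fully open they stand 13 mm farther back than shut.
Start: joints at [-1.372, 0.053, 1.613, -0, 1.476, -0.119], TCP at [0.195, -0.594, 0.253] pointing down, gripper open.
Joint ranges: [-3.01, 3.01], [-1.01, 2.22], [0.06, 2.58], [-1.02, 4.17], [0.09, 2.62], [-3.14, 3.14]. Speed limits (rad/s): [2.57, 2.57, 3.14, 3.14, 3.14, 3.14].

## Interface

Orientations are given as a rotation vector (axis times angle).
In Python, from station import ctrl, vision gives the robot as it stands.
- The arm moves only by the tool jog_arm, never from a script. Its argument "deltas" is a list of rows, each a list of 7 numbers: the turn, a rotation vector about the tool's x, y, z in rad, then the shift along the tool's x, y, z in cm, then the opening, from 0 (shut) to 1 (fully open). A call has 1 to 12 rows; each row shifts and turns the commanded pose from where the row before left it, along the tool's axes as they then stand; what a row does not reach is not made up. A row lasts 1/12 s, in which the tool goes at most 41.7 mm and 7.16 degrees, less where a joint would pass 70% of its speed; a pose out of reach is approached as far as the arm can. A call with a gripper value outside its range is refused whole. The fingers move at their own pace and stop on an object; "grip_force" is the grip in N (left out, the last holds). Time passes only in rows, so rows that do not move let the fingers close. It gives the time, the measured TCP pose, the force and the opening at its end, in the units of the state.
- ctrl.get_obs(): the state, without advancing time (a new reading comes with each control period).
- vision.get_image(name): name is "scene" or "top" or "wrist"; returns (picture, depth): 480x640x3 uint8, red, green, blue; 480x640 float32, m along the optical axis (not along the pixel's ray), 0 where there is no reading.
- vision.calibration(name): a dict with "fx", "fy", "cx", "cy" (pixels), "dist" ([k1, k2, p1, p2, k3] as OpenCV has them; the pictures are not rectified), "rvec" (rotation vector, rad) and "tvec" (3), from world to camera coordinates, as OpenCV has them; the wrist camera has in their place "hand_eye" (4x4, takes a point from camera to tool coordinates, whose origin is the TCP and whose axes are the flange's). Camera axes: x right, y down, z forward; pixel columns grow to the right and rows downward; lengths in m; the calibration is good to about 2 mm. A picture is of the moment at which its call begins: read the wrist's pose just before it. calibration takes no time and is no camera call.
- ctrl.finish_job(): hands the job in, once; it reports no verdict.
The state is a dict: "t": time; "q": joint angles; "dq": joint speeds; "effort": joint torques, N m; "tool_pos": TCP position; "tool_rot": TCP orientation; "contact_force": force on the tool from outside, world axes, zero at the start; "wrist_torque": the same for the moment, N m; "opening": finger opening in m.
Only numpy, scipy, OpenCV 4.12 (cv2) and the standard library are available. Lean on these libraries where they do the work, as an engineer would, in place of code of your own. Each camera call takes 0.05 s, during which the arm holds its last target. There are 200 camera calls.

## Task

Two hinged tube clamps are bolted to the inspection bench, both open; one has a tube lying in it. Clamp that tube: swing the clamp's hinged strap over until it lies fully down across the tube, and then swing its bolt upright into the slot at the strap's free end. Do not shift the tube, and do not touch the empty clamp.

Things in the scene. Friction and masses are not known exactly. Their poses are not given: they have to be found in the camera images.
- clamp: Steel clamp with the tube, fixed to the bench; base plate 170 x 70, V cradle on top. Origin: centre of the underside. z up, y along the tube, x across it from strap hinge to bolt. In this frame (mm): tube axis x 0, z 55; strap hinge x -62, z 58; bolt pivot x 64, z 20 (both axes along y). Shut strap: top of arch z 91, flat lug at its free end x 28 to 79, top z 72, 15 wide slot x 53 to 79 at y 0.
- strap (a joint): Strap angle (rad): 0 shut on the tube, 1.8 fully open, leaning back to -x past upright; starts 1.5 to 1.8 and stays there. A steel band 44 mm wide, 12 thick, 140 from hinge to free end (end at z 200 when upright). Push its back (face away from the tube) towards +x, a few N; it balances near 1.25 and below about 0.9 falls shut by itself in 1.5 s.
- bolt (a joint): Swing bolt angle (rad): 0 upright at clamp x 64, 1.3 nearly lying out to +x; starts 0.9 to 1.3. Stiff pivot: stays at any angle, about 2 N at the knob moves it. Shank 11 mm; round dark knob 28 mm diameter, 36 long, coaxial, centre 80 mm from the pivot (upright: z 82 to 118, collar below it to z 75). Pinch the knob from above across y; it turns between the fingers as it swings.
- tube_mid (a point): Middle of the loose aluminium tube, 50 mm in diameter, 180 mm long, 0.7 kg, which lies in the clamp's V cradle; on its axis, y along the tube.
- spare_clamp: The other clamp, identical but empty, open, fixed to the bench 0.36 to 0.5 m to the left or right of the first. Same origin and axes. Not to be touched.
Not all that is in view belongs to the job. Leave any yellow look-alike of the clamp alone.

How it is judged:
By the outcome, as a careful person would: the job done as asked, in the order asked, and still so for the second after the job is handed in, with the robot touching nothing.
It also fails if it takes over 54 s, if anything falls off the work surface, if the arm or the gripper's body presses on something with over 40 N, if the wrist force passes 120 N, or if a joint passes its speed limit or range.

## Working session

There is one attempt and no reset: what is moved stays moved. The work goes in short steps, Python scripts to look and compute and a tool call to move; the robot and the scene stay as the last step left them, time stands still between calls to the robot, and variables do not carry over. Pictures are saved under pics/ and viewed, about 8 in all and at most 12, crops included, and the job is handed in when it is done.

Besides the shell and the picture viewer there is one more tool, called after ">>>" by a JSON object that holds its "method" and its "body". jog_arm: Moves the arm, as the interface text tells. Its arguments: {"type":"object","properties":{"deltas":{"type":"array"},"grip_force":{"type":"number"}},"required":["deltas"]}

```bash
ls; mkdir -p pics
python3 - <<'E'
from station import ctrl, vision
import cv2,numpy as np
o=ctrl.get_obs();print(o,ctrl.tcp_to_tips)
for n in("scene","top"):
    im,d=vision.get_image(n);cv2.imwrite(f"pics/{n}0.png",im[:,:,::-1]);np.save(f"pics/{n}0.npy",d)
    print(n,vision.calibration(n))
print(vision.calibration("wrist"))
E
```

```text
pics
{'t': 0.0, 'q': array([-1.37199044e+00,  5.33310728e-02,  1.61429611e+00, -1.17970460e-05,
        1.47600290e+00, -1.18966374e-01]), 'dq': array([ 0.00084769, -0.00106076, -0.00117316,  0.00058792,  0.00078704,
       -0.00032439]), 'effort': array([-1.83135242e-03, -3.93679225e+01, -3.70180392e+01, -1.84492360e-04,
        7.08583262e-03,  6.77782950e-06]), 'tool_pos': array([ 0.19518398, -0.59312987,  0.2520777 ]), 'tool_rot': array([-3.10001157e+00, -4.96737686e-01,  1.46061493e-04]), 'contact_force': array([0.33730585, 0.76542826, 0.01215914]), 'wrist_torque': array([ 0.02374843, -0.00844734,  0.01242127]), 'opening': 0.0849269042991031} 0.022
scene {'fx': 489.1251523683529, 'fy': 489.1251523683529, 'cx': 323.843141970018, 'cy': 247.9132916114127, 'dist': array([-0.06583828,  0.        ,  0.        ,  0.        ,  0.        ]), 'rvec': array([ 1.87342687,  1.41200626, -0.68936383]), 'tvec': array([-0.13086436, -0.26908977,  1.45584522])}
top {'fx': 475.97162805098793, 'fy': 475.97162805098793, 'cx': 316.59653247161117, 'cy': 237.3049613419144, 'dist': array([0.01396576, 0.        , 0.        , 0.        , 0.        ]), 'rvec': array([ 2.13232778, -2.18424097,  0.10734246]), 'tvec': array([-0.01072993,  0.51807704,  1.07820828])}
{'fx': 425.7538282455947, 'fy': 425.7538282455947, 'cx': 323.7327442178135, 'cy': 238.66518463601358, 'dist': array([0.0073619, 0.       , 0.       , 0.       , 0.       ]), 'hand_eye': array([[-9.93862493e-04, -9.59673807e-01, -2.81114204e-01,
         7.15284187e-02],
       [ 9.99999153e-01, -1.19017455e-03,  5.27606550e-04,
        -4.62076884e-04],
       [-8.40905160e-04, -2.81113442e-01,  9.59674177e-01,
        -1.20181539e-01],
       [ 0.00000000e+00,  0.00000000e+00,  0.00000000e+00,
         1.00000000e+00]])}
```

View pics/scene0.png

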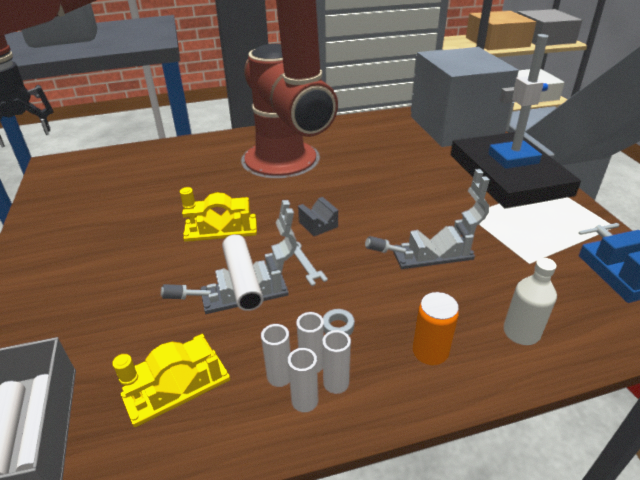

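View pics/top0.png

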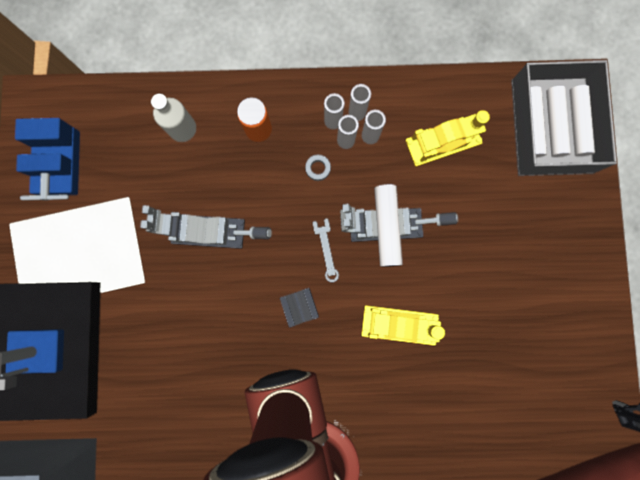

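Candidates: the tube clamp is at top (388,222) and scene (240,280). It is grey, with a white tube across its cradle. The other grey clamp, at top (205,230) and scene (435,245), is empty, so it's the spare. The yellow look-alikes at top (447,138) and (403,325) are not to be touched. The clamp's strap hinge is on the left (+y world) and the bolt on the right (-y world). Next I'll measure it and make the confirming crop.

```bash
cat > h.py <<'E'
import cv2,numpy as np
from scipy.spatial.transform import Rotation as R
from station import ctrl,vision
def cloud(n,im,d,T=None):
    c=vision.calibration(n);K=np.array([[c['fx'],0,c['cx']],[0,c['fy'],c['cy']],[0,0,1]])
    v,u=np.mgrid[:480,:640]
    p=cv2.undistortPoints(np.stack([u,v],-1).reshape(-1,1,2).astype(float),K,c['dist']).reshape(480,640,2)
    P=np.dstack([p,np.ones((480,640))])*d[...,None]
    if 'rvec' in c:
        Rm=cv2.Rodrigues(c['rvec'])[0];return (P-c['tvec'])@Rm
    H=c['hand_eye'];P=P@H[:3,:3].T+H[:3,3]
    return P@T[0].T+T[1]
E
python3 - <<'E'
from h import *
for n,box in(("top",(330,170,470,280)),("scene",(150,190,340,320))):
    im=cv2.imread(f"pics/{n}0.png");d=np.load(f"pics/{n}0.npy");P=cloud(n,im,d)
    x0,y0,x1,y1=box
    m=np.zeros((480,640),bool);m[y0:y1,x0:x1]=1
    hsv=cv2.cvtColor(im,cv2.COLOR_BGR2HSV).astype(int)
    print(n,"table z",np.median(P[...,2][300:310,330:350]))
    tb=m&(hsv[...,2]>200)&(hsv[...,1]<40)&(P[...,2]>.04)&(d>0)
    q=P[tb];print("tube n",len(q),q.min(0),q.max(0),np.median(q,0))
    c,_,vt=[*np.linalg.svd(q-q.mean(0),full_matrices=False)][0],0,np.linalg.svd(q-q.mean(0),full_matrices=False)[2]
    print("axis",vt[0],"centroid",q.mean(0),'ztop',np.percentile(q[:,2],95), 'ends',np.percentile((q-q.mean(0))@vt[0],[1,99]))
    g=m&(hsv[...,1]<60)&(d>0)&~tb
    hi=g&(P[...,2]>.13);q=P[hi];print("strap hi",len(q),q.mean(0),q.min(0),q.max(0))
    kb=g&(hsv[...,2]<110)&(P[...,2]>.03)
    l,lab,st,ce=cv2.connectedComponentsWithStats(kb.astype(np.uint8))
    for i in range(1,l):
        if st[i,4]>40:q=P[lab==i];print("dark",st[i],q.mean(0),q.min(0),q.max(0))
im=cv2.imread("pics/scene0.png")[185:325,150:340];a=cv2.resize(im,None,fx=3,fy=3,interpolation=2)
im=cv2.imread("pics/top0.png")[170:280,325:475];b=cv2.resize(im,None,fx=3,fy=3)
cv2.imwrite("pics/crop1.png",cv2.resize(np.vstack([a[:420,:450],b])[:750],None,fx=.8,fy=.8))
E
```

```text
top table z -0.0005100825675280515
tube n 1878 [ 0.44754621 -0.29875962  0.04045051] [ 0.62757419 -0.07887374  0.19752421] [ 0.54001751 -0.18233633  0.07561601]
axis [-0.99855708 -0.05291457 -0.00915499] centroid [ 0.53791305 -0.18007575  0.07586796] ztop 0.08907949845655352 ends [-0.08605295  0.08789169]
strap hi 264 [ 0.54092611 -0.09072971  0.16157381] [ 0.52008456 -0.10535578  0.13001268] [ 0.56562134 -0.07664014  0.19668793]
dark [354 213  12  21  95] [ 0.54176559 -0.12671242  0.06207824] [ 0.52152903 -0.13599451  0.03065378] [ 0.56708784 -0.10699426  0.08058223]
dark [440 213  18  12 182] [ 0.55006684 -0.32117991  0.05595323] [ 0.53826056 -0.34265795  0.04353047] [ 0.56413688 -0.30383449  0.06556501]
scene table z 0.0018808970486525584
tube n 1781 [ 0.45002318 -0.30163561  0.04131963] [ 0.762537   -0.07992046  0.19682481] [ 0.55155964 -0.18415755  0.07849858]
axis [0.95087605 0.29221366 0.10220526] centroid [ 0.55364667 -0.17674556  0.07809913] ztop 0.10180372735731952 ends [-0.09918682  0.21431252]
strap hi 444 [ 0.55440123 -0.09287142  0.16753826] [ 0.52337998 -0.10728909  0.
[... 604 characters left out ...]
 [271 274  10  14 111] [ 0.57758865 -0.12456212  0.04658664] [ 0.57204354 -0.13315575  0.03009778] [ 0.58002007 -0.11516835  0.06193974]
dark [260 280  11   9  67] [ 0.57658538 -0.14566997  0.04054918] [ 0.57396273 -0.15664359  0.03088645] [ 0.58009455 -0.13641358  0.04996347]
dark [161 289  25  10 169] [ 0.56527172 -0.3238983   0.05080917] [ 0.55676033 -0.34626839  0.03215564] [ 0.57037633 -0.30206886  0.06264361]
dark [220 289  15  10  87] [ 0.57969781 -0.22312881  0.03988275] [ 0.57690923 -0.23468065  0.03016934] [ 0.58240226 -0.20966077  0.05116869]
dark [239 292  24  18 283] [ 0.62946124 -0.18324051  0.05533086] [ 0.62575741 -0.20448101  0.03357407] [ 0.63296006 -0.1606085   0.07835616]
```

View pics/crop1.png

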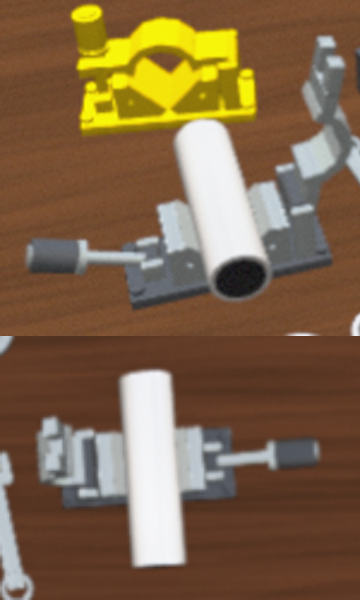

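The crop confirms it: a grey clamp with the white tube in it, strap open to the left in the top view, bolt lying out to the right. Next I'll get a clean pose.

Run:
```python
from h import *
n="top";im=cv2.imread("pics/top0.png");d=np.load("pics/top0.npy");P=cloud(n,im,d)
hsv=cv2.cvtColor(im,cv2.COLOR_BGR2HSV).astype(int)
m=np.zeros((480,640),np.uint8);m[180:270,370:408]=1
tb=(m>0)&(hsv[...,2]>195)&(hsv[...,1]<25)&(P[...,2]>.06)&(P[...,2]<.1)
q=P[tb];c=q.mean(0);vt=np.linalg.svd(q[:,:2]-c[:2])[2][0] if len(q)<3000 else 0
s=(q[:,:2]-c[:2])@vt;print(len(q),c,vt,np.percentile(s,[.5,99.5]),np.percentile(q[:,2],98))
yc=vt if vt[0]>0 else -vt; xc=np.array([yc[1],-yc[0]])
t=(q[:,:2]-c[:2])@xc;print("xc",xc,"t range",np.percentile(t,[1,99]),"ymid",np.percentile((q[:,:2]-c[:2])@yc,[.5,99.5]))
o=c[:2]+xc*np.percentile(t,[1,99]).mean()
# base-plate & gray points in clamp frame
for name,mm in(("strap",P[...,2]>.12),("knob",(hsv[...,2]<110)&(P[...,2]>.03))):
    k=np.zeros((480,640),bool);k[195:240,335:365]=1 
    if name=="knob": k[:]=0;k[205:232,432:462]=1
    q=P[k&mm&(d>0)];L=np.c_[(q[:,:2]-o)@xc,(q[:,:2]-o)@yc,q[:,2]];print(name,len(q),np.percentile(L,[2,50,98],axis=0).round(4).tolist())
g=np.zeros((480,640),bool);g[195:245,335:432]=1
q=P[g&(hsv[...,1]<70)&(P[...,2]>.008)&(P[...,2]<.03)];L=np.c_[(q[:,:2]-o)@xc,(q[:,:2]-o)@yc];print("plate",np.percentile(L,[1,99],axis=0).round(4).tolist())
print("o",o)
```

```text
1562 [ 0.5362837  -0.18416387  0.07505025] [-0.99955966 -0.02967299] [-0.08973922  0.08768224] 0.08136899332572951
xc [ 0.02967299 -0.99955966] t range [-0.02035233  0.02279645] ymid [-0.08768224  0.08973922]
strap 335 [[-0.1081, -0.0127, 0.1276], [-0.0975, 0.0089, 0.165], [-0.0806, 0.0303, 0.196]]
knob 196 [[0.1199, -0.0027, 0.0434], [0.1365, 0.0087, 0.0556], [0.1541, 0.0237, 0.0642]]
plate [[-0.0814, -0.0252], [0.0864, 0.0441]]
o [ 0.53631996 -0.18538539]
```

Clamp origin is about (0.545, -0.185) with clamp x along (0.03, -1.0). The strap's back is at clamp x ≈ -108 mm and the knob centre at x ≈ 137 mm. I'll travel high to a spot behind the strap.

>>> {"method": "jog_arm", "body": {"deltas": [[0, 0, 0, 1, -0.8, -1.5, 0], [0, 0, 0, 2.5, -2.1, -1.5, 0], [0, 0, 0, 2.5, -2.1, -1, 0], [0, 0, 0, 2.5, -2.1, 0, 0], [0, 0, 0, 2.5, -2.1, 0, 0], [0, 0, 0, 2.5, -2.1, 0, 0], [0, 0, 0, 2.5, -2.1, 0, 0], [0, 0, 0, 2.5, -2.1, 0, 0], [0, 0, 0, 2.5, -2.1, 0, 0], [0, 0, 0, 2.5, -2.1, 0, 0], [0, 0, 0, 2.5, -2.1, 0, 0], [0, 0, 0, 2.5, -2.1, 0, 0]], "grip_force": 20}}

```text
t: 1.1
tool_pos: [0.3917, -0.276, 0.2929]
tool_rot: [-3.102, -0.497, 0.0]
contact_force: [-0.1, -0.6, 0.2]
opening: 0.0001
```

>>> {"method": "jog_arm", "body": {"deltas": [[0, 0, 0, 2.5, -2.1, 0, 0], [0, 0, 0, 2.5, -2.1, 0, 0], [0, 0, 0, 2.5, -2.1, 0, 0], [0, 0, 0, 2.5, -2.1, 0, 0], [0, 0, 0, 2.5, -2.1, 0, 0], [0, 0, 0, 2.5, -2.1, 0, 0], [0, 0, 0, 2.5, -2.1, 0, 0], [0, 0, 0, 2.5, -2.1, 0, 0], [0, 0, 0, 2.5, -2.1, 0, 0]]}}

```text
t: 1.85
tool_pos: [0.5464, -0.0261, 0.2928]
tool_rot: [-3.102, -0.497, 0.001]
contact_force: [0.4, -1.3, -0.9]
opening: -0.0002
```

>>> {"method": "jog_arm", "body": {"deltas": [[0, 0, -0.11, 0, 0, 0, 0], [0, 0, -0.11, 0, 0, 0, 0], [0, 0, -0.11, 0, 0, 0, 0], [0, 0, -0.11, 0, 0, 0, 0], [0, 0, -0.11, 0, 0, 0, 0], [0, 0, -0.11, 0, 0, 0, 0], [0, 0, -0.11, 0, 0, 0, 0], [0, 0, -0.11, 0, 0, 0, 0], [0, 0, -0.11, 0, 0, 0, 0], [0, 0, -0.11, 0, 0, 0, 0], [0, 0, -0.11, 0, 0, 0, 0], [0, 0, -0.07, 0, 0, 0, 0]]}}

```text
t: 2.85
tool_pos: [0.5457, -0.0277, 0.2927]
tool_rot: [-2.185, -2.256, 0.001]
contact_force: [0.2, -0.0, 0.3]
opening: 0.0
```

>>> {"method": "jog_arm", "body": {"deltas": [[0, 0, 0, 0, -0.3, 2, 0], [0, 0, 0, 0, 0, 2.5, 0], [0, 0, 0, 0, 0, 2.5, 0], [0, 0, 0, 0, 0, 2.5, 0], [0, 0, 0, 0, 0, 2, 0], [0, 0, 0, 0, 0, 0.3, 0], [0, 0, 0, -1, 0, 0, 0], [0, 0, 0, -1, 0, 0, 0], [0, 0, 0, -1, 0, 0, 0], [0, 0, 0, -1, 0, 0, 0], [0, 0, 0, -1, 0, 0, 0], [0, 0, 0, -1, 0, 0, 0]]}}

```text
t: 3.85
tool_pos: [0.546, -0.0886, 0.1802]
tool_rot: [2.191, 2.25, 0.005]
contact_force: [-10.4, 8.8, 22.8]
opening: 0.0004
```

>>> {"method": "jog_arm", "body": {"deltas": [[0, 0, 0, -1, 0, 0, 0], [0, 0, 0, -1, 0, 0, 0], [0, 0, 0, -1, 0, 0, 0], [0, 0, 0, -1, 0, 0, 0]]}}

```text
t: 4.18
tool_pos: [0.5463, -0.1292, 0.1764]
tool_rot: [2.19, 2.249, 0.002]
contact_force: [0.3, 0.9, 0.5]
opening: -0.0
```

Run:
```python
from h import *
im,d=vision.get_image("scene");cv2.imwrite("pics/s2.png",cv2.resize(im[140:340,130:370,::-1],None,fx=3,fy=3))
print(ctrl.get_obs()['contact_force'])
```

```text
[-0.17600449 -1.64553425 -0.02245392]
```

View pics/s2.png

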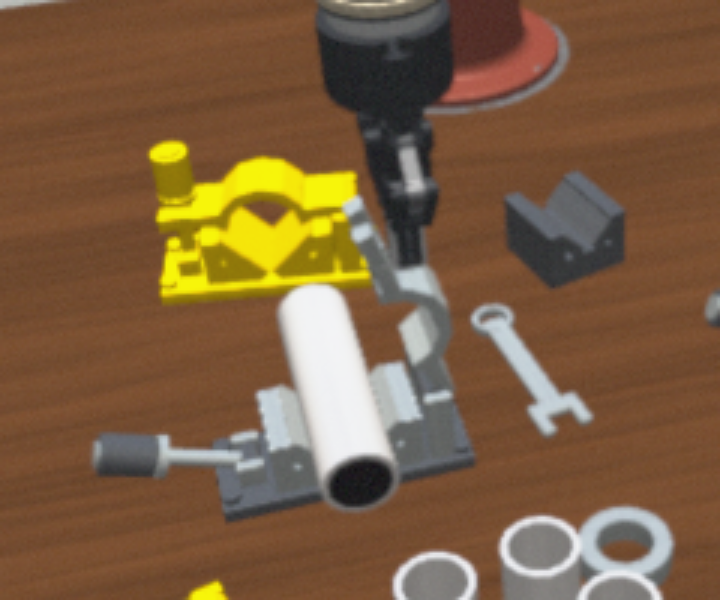

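Crop: the strap (free end at 350,205; arch at 430,300) has come past upright and the finger is behind it. The tube and bolt (knob at 130,455) are where they were. I'll keep pushing.

>>> {"method": "jog_arm", "body": {"deltas": [[0, 0, 0, -0.8, 0, -0.2, 0], [0, 0, 0, -0.8, 0, -0.2, 0], [0, 0, 0, -0.8, 0, -0.2, 0], [0, 0, 0, -0.8, 0, -0.2, 0], [0, 0, 0, -0.8, 0, -0.2, 0]]}}

```text
t: 4.65
tool_pos: [0.5468, -0.1687, 0.1854]
tool_rot: [-2.191, -2.251, 0.0]
contact_force: [0.0, 0.1, 0.6]
opening: 0.0002
```

Run:
```python
from h import *
im,d=vision.get_image("scene");cv2.imwrite("pics/s3.png",cv2.resize(im[140:340,130:370,::-1],None,fx=2,fy=2))
print(ctrl.get_obs()['contact_force'])
```

```text
[-0.2351238  -1.92218618  1.21039138]
```

View pics/s3.png

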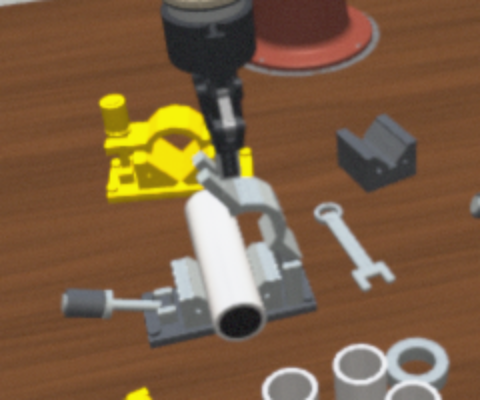

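The strap is at about 0.9 with no contact force, so it should be falling on its own. I'll lift clear, move out over the knob and open the gripper.

>>> {"method": "jog_arm", "body": {"deltas": [[0, 0, 0, 0, 0, -2, 0], [0, 0, 0, 0, 0, -3, 0], [0, 0, 0, 0, 0, -3, 0], [0, 0, 0, -2.5, 0, 0, 1], [0, 0, 0, -2.5, 0, 0, 1], [0, 0, 0, -2.5, 0, 0, 1], [0, 0, 0, -2.5, 0, 0, 1], [0, 0, 0, -2.5, 0, 0, 1], [0, 0, 0, -2.5, 0, 0, 1], [0, 0, 0, 0, 0, 0, 1], [0, 0, 0, 0, 0, 0, 1], [0, 0, 0, 0, 0, 0, 1]]}}

```text
t: 5.7
tool_pos: [0.5508, -0.3174, 0.2651]
tool_rot: [-2.191, -2.251, -0.0]
contact_force: [-0.7, -0.3, 0.2]
opening: 0.0854
```

>>> {"method": "jog_arm", "body": {"deltas": [[0, 0, 0, 0, 0, 0, 1], [0, 0, 0, 0, 0, 0, 1], [0, 0, 0, 0, 0, 0, 1], [0, 0, 0, 0, 0, 0, 1], [0, 0, 0, 0, 0, 0, 1], [0, 0, 0, 0, 0, 0, 1], [0, 0, 0, 0, 0, 0, 1], [0, 0, 0, 0, 0, 0, 1], [0, 0, 0, 0, 0, 0, 1], [0, 0, 0, 0, 0, 0, 1], [0, 0, 0, 0, 0, 0, 1], [0, 0, 0, 0, 0, 0, 1]]}}

```text
t: 6.7
tool_pos: [0.5508, -0.3178, 0.2653]
tool_rot: [-2.191, -2.251, 0.0]
contact_force: [-0.6, 0.0, -0.9]
opening: 0.0857
```

Run:
```python
from h import *
im,d=vision.get_image("scene")
o=ctrl.get_obs();w,wd=vision.get_image("wrist")
cv2.imwrite("pics/s4.png",np.hstack([cv2.resize(im[180:330,130:330,::-1],(400,300)),cv2.resize(w[:,:,::-1],(400,300))]))
P=cloud("wrist",w,wd,(R.from_rotvec(o['tool_rot']).as_matrix(),o['tool_pos']));np.save("pics/w4.npy",P);cv2.imwrite("pics/w4.png",w[:,:,::-1])
xc=np.array([.03,-.9996]);yc=np.array([.9996,.03]);O=np.array([.545,-.185])
L=np.dstack([(P[...,:2]-O)@xc,(P[...,:2]-O)@yc,P[...,2]])
hsv=cv2.cvtColor(w[:,:,::-1],cv2.COLOR_BGR2HSV).astype(int)
kb=(hsv[...,1]<70)&(hsv[...,2]<120)&(L[...,2]>.03)&(L[...,0]>.1)&(L[...,0]<.18)&(abs(L[...,1])<.04)&(wd>0)
q=L[kb];print("knob",len(q),np.percentile(q,[2,50,98],axis=0).round(4))
st=(hsv[...,1]<40)&(L[...,2]>.06)&(L[...,0]>.03)&(L[...,0]<.1)&(abs(L[...,1])<.04)
q=L[st];print("lug",len(q),np.percentile(q,[2,50,98],axis=0).round(4))
print(o['tool_pos'],o['t'],o['opening'])
```

```text
knob 20497 [[ 0.1146 -0.0379  0.0535]
 [ 0.1162  0.0011  0.3238]
 [ 0.1455  0.0383  0.3324]]
lug 4254 [[ 0.0307 -0.0178  0.0698]
 [ 0.0512  0.0023  0.0717]
 [ 0.0785  0.0244  0.3855]]
[ 0.55083653 -0.31777119  0.26527146] 6.75 0.08556049998113253
```

View pics/s4.png

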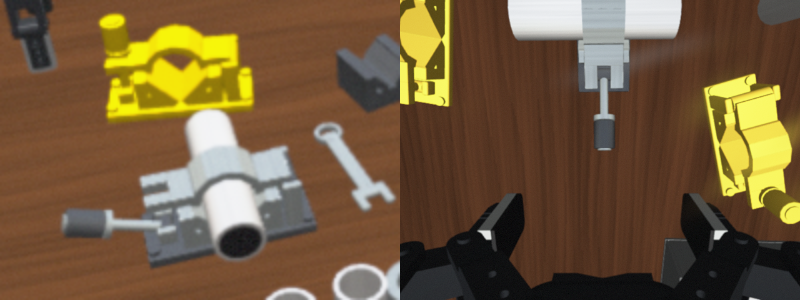

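Left: the strap is down across the tube (wrist cloud lug top z 71.7 mm, as the shut spec says). Right: the knob is at wrist pixel (1205/2,265/2) scaled, ahead of the open fingers. Next, the knob measurement with the gripper pixels removed.

Run:
```python
from h import *
P=np.load("pics/w4.npy");w=cv2.imread("pics/w4.png")
xc=np.array([.03,-.9996]);yc=np.array([.9996,.03]);O=np.array([.545,-.185])
L=np.dstack([(P[...,:2]-O)@xc,(P[...,:2]-O)@yc,P[...,2]])
hsv=cv2.cvtColor(w,cv2.COLOR_BGR2HSV).astype(int)
r=(L[...,2]>.03)&(L[...,2]<.1)&(abs(L[...,1])<.04)
kb=r&(hsv[...,2]<125)&(L[...,0]>.1)&(L[...,0]<.18)
q=L[kb];print("knob",len(q),np.percentile(q,[1,10,50,90,99],axis=0).round(4))
top=q[abs(q[:,1]-np.median(q[:,1]))<.003];print("ridge fit z=a*x+b",np.polyfit(top[:,0],top[:,2],1),top[:,0].min(),top[:,0].max())
st=r&(L[...,2]>.06)&(L[...,0]>.05)&(L[...,0]<.09);print("lug",np.percentile(L[st],[1,50,99],axis=0).round(4))
tb=(hsv[...,2]>200)&(hsv[...,1]<25)&(abs(L[...,0])<.04)&(L[...,2]>.05)&(L[...,2]<.1);q=L[tb];print("tube y ends",np.percentile(q,[.5,50,99.5],axis=0).round(4))
```

```text
knob 1638 [[ 0.1159 -0.0094  0.0392]
 [ 0.1222 -0.0069  0.0488]
 [ 0.1366  0.0035  0.0563]
 [ 0.1511  0.0147  0.0624]
 [ 0.1577  0.0175  0.0647]]
ridge fit z=a*x+b [0.26712003 0.02215165] 0.11904019193598285 0.1618178481908638
lug [[ 0.0505 -0.0181  0.0627]
 [ 0.0634  0.0036  0.0715]
 [ 0.0798  0.0249  0.0732]]
tube y ends [[-0.0097 -0.0946  0.0698]
 [ 0.0058 -0.0288  0.0778]
 [ 0.0206  0.0828  0.089 ]]
```

>>> {"method": "jog_arm", "body": {"deltas": [[0, 0, 0, -0.7, 0.2, 1.5, 1], [0, 0, 0, 0, 0, 2.5, 1], [0, 0, 0, 0, 0, 2.5, 1], [0, 0, 0, 0, 0, 2.5, 1], [0, 0, 0, 0, 0, 2.5, 1], [0, 0, 0, 0, 0, 2.5, 1], [0, 0, 0, 0, 0, 2.5, 1], [0, 0, 0, 0, 0, 2, 1], [0, 0, 0, 0, 0, 1.5, 1], [0, 0, 0, 0, 0, 1, 1], [0, 0, 0, 0, 0, 0.5, 1], [0, 0, 0, 0, 0, 0, 1]]}}

```text
t: 7.8
tool_pos: [0.5526, -0.3245, 0.0491]
tool_rot: [-2.19, -2.25, 0.0]
contact_force: [-0.3, 0.2, 0.3]
opening: 0.0853
```

>>> {"method": "jog_arm", "body": {"deltas": [[0, 0, 0, 0, 0, 0, 0], [0, 0, 0, 0, 0, 0, 0], [0, 0, 0, 0, 0, 0, 0], [0, 0, 0, 0, 0, 0, 0], [0, 0, 0, 0, 0, 0, 0], [0, 0, 0, 0, 0, 0, 0], [0, 0, 0, 0, 0, 0, 0], [0, 0, 0, 0, 0, 0, 0]], "grip_force": 20}}

```text
t: 8.47
tool_pos: [0.5533, -0.3251, 0.0509]
tool_rot: [2.19, 2.25, -0.0]
contact_force: [-1.3, -1.7, 1.8]
opening: 0.0274
```

Gripped at 27.4 mm. Now I'll swing it along the 80 mm arc.

>>> {"method": "jog_arm", "body": {"deltas": [[0, 0, 0, 0.19, 0, -0.44, 0], [0, 0, 0, 0.19, 0, -0.44, 0], [0, 0, 0, 0.25, 0, -0.42, 0], [0, 0, 0, 0.25, 0, -0.42, 0], [0, 0, 0, 0.29, 0, -0.38, 0], [0, 0, 0, 0.29, 0, -0.38, 0], [0, 0, 0, 0.33, 0, -0.34, 0], [0, 0, 0, 0.33, 0, -0.34, 0], [0, 0, 0, 0.37, 0, -0.3, 0], [0, 0, 0, 0.37, 0, -0.3, 0]]}}

```text
t: 9.3
tool_pos: [0.5522, -0.2955, 0.0879]
tool_rot: [-2.191, -2.251, -0.0]
contact_force: [3.3, -1.0, -5.8]
opening: 0.027
```

Run:
```python
from h import *
im,d=vision.get_image("scene")
o=ctrl.get_obs();w,wd=vision.get_image("wrist")
cv2.imwrite("pics/s5.png",np.hstack([cv2.resize(im[180:330,130:330,::-1],(400,300)),cv2.resize(w[:,:,::-1],(400,300))]))
print(o['tool_pos'],o['contact_force'],o['opening'])
```

```text
[ 0.55220538 -0.29484482  0.08838131] [ 3.23619949  1.53318121 -3.18022339] 0.027421513367016013
```

View pics/s5.png

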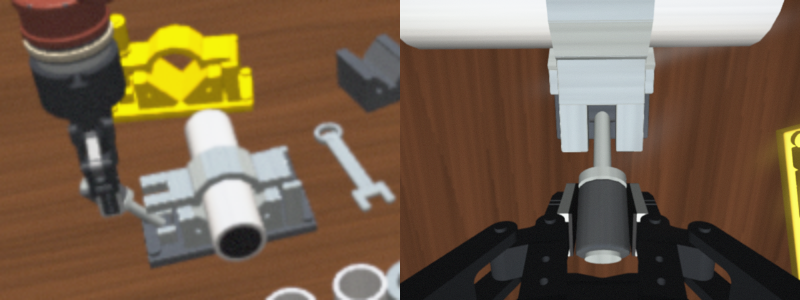

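The knob is between the pads and the bolt is rising towards the lug's slot (right half, shank at (602,140)). The strap is still down. Continuing to upright.

>>> {"method": "jog_arm", "body": {"deltas": [[0, 0, 0, 0.4, 0, -0.25, 0], [0, 0, 0, 0.4, 0, -0.25, 0], [0, 0, 0, 0.43, 0, -0.2, 0], [0, 0, 0, 0.43, 0, -0.2, 0], [0, 0, 0, 0.46, 0, -0.15, 0], [0, 0, 0, 0.46, 0, -0.15, 0], [0, 0, 0, 0.47, 0, -0.1, 0], [0, 0, 0, 0.47, 0, -0.1, 0], [0, 0, 0, 0.48, 0, -0.04, 0], [0, 0, 0, 0.48, 0, -0.04, 0], [0, 0, 0, 0.1, 0, 0, 0], [0, 0, 0, 0, 0, 0, 0]]}}

```text
t: 10.4
tool_pos: [0.5508, -0.2499, 0.1032]
tool_rot: [-2.19, -2.251, 0.001]
contact_force: [-3.0, -1.2, 3.2]
opening: 0.0271
```

Run:
```python
from h import *
im,d=vision.get_image("scene")
o=ctrl.get_obs();w,wd=vision.get_image("wrist")
cv2.imwrite("pics/s6.png",np.hstack([cv2.resize(im[180:330,130:330,::-1],(400,300)),cv2.resize(w[:,:,::-1],(400,300))]))
print(o['tool_pos'],o['contact_force'],o['opening'])
```

```text
[ 0.5507764  -0.24998584  0.10322496] [-3.06142151 -2.4720173   3.71210738] 0.027491789577664755
```

View pics/s6.png

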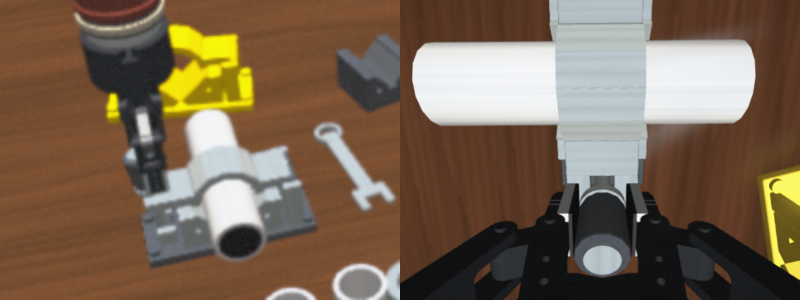

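The bolt is in the slot at about upright. I'll release, lift off and verify.

>>> {"method": "jog_arm", "body": {"deltas": [[0, 0, 0, 0, 0, 0, 1], [0, 0, 0, 0, 0, 0, 1], [0, 0, 0, 0, 0, 0, 1], [0, 0, 0, 0, 0, 0, 1], [0, 0, 0, 0, 0, 0, 1], [0, 0, 0, 0, 0, 0, 1], [0, 0, 0, 0, 0, -1, 1], [0, 0, 0, 0, 0, -2.5, 1], [0, 0, 0, 0, 0, -3, 1], [0, 0, 0, 0, 0, -3, 1], [0, 0, 0, 0, 0, -3, 1], [0, 0, 0, 0, 0, -2, 1]]}}

```text
t: 11.5
tool_pos: [0.5519, -0.2508, 0.2525]
tool_rot: [2.188, 2.248, 0.002]
contact_force: [0.8, -0.2, 0.7]
opening: 0.0855
```

>>> {"method": "jog_arm", "body": {"deltas": [[0, 0, 0, -3, 0, -1, 1], [0, 0, 0, -3, 0, 0, 1], [0, 0, 0, -3, 0, 0, 1], [0, 0, 0, 0, 0, 0, 1], [0, 0, 0, 0, 0, 0, 1]]}}

```text
t: 11.92
tool_pos: [0.5532, -0.3414, 0.2582]
tool_rot: [2.194, 2.249, 0.001]
contact_force: [0.2, 0.0, -0.3]
opening: 0.0854
```

Run:
```python
from h import *
im,d=vision.get_image("scene")
o=ctrl.get_obs();w,wd=vision.get_image("wrist")
cv2.imwrite("pics/s7.png",np.hstack([cv2.resize(im[180:330,130:330,::-1],(400,300)),cv2.resize(w[:,:,::-1],(400,300))]))
xc=np.array([.03,-.9996]);yc=np.array([.9996,.03]);O=np.array([.545,-.185])
for n,i,P in(("wrist",w,cloud("wrist",w,wd,(R.from_rotvec(o['tool_rot']).as_matrix(),o['tool_pos']))),("scene",im,cloud("scene",im,d))):
    L=np.dstack([(P[...,:2]-O)@xc,(P[...,:2]-O)@yc,P[...,2]])
    hsv=cv2.cvtColor(i[:,:,::-1],cv2.COLOR_BGR2HSV).astype(int)
    r=(abs(L[...,1])<.035)&(L[...,0]>.03)&(L[...,0]<.12)&(hsv[...,1]<80)
    k=r&(L[...,2]>.108)&(L[...,2]<.13);print(n,"knob top",np.percentile(L[k],[2,50,98],axis=0).round(4).tolist())
    k=r&(L[...,2]>.083)&(L[...,2]<.095);print("knob low",np.percentile(L[k],[2,50,98],axis=0).round(4).tolist())
    k=r&(L[...,2]>.06)&(L[...,2]<.078);print("lug",np.percentile(L[k],[2,50,98],axis=0).round(4).tolist())
    k=(hsv[...,2]>200)&(hsv[...,1]<25)&(abs(L[...,0])<.03)&(abs(L[...,1])<.12)&(L[...,2]>.05)&(L[...,2]<.084);print("tube",np.percentile(L[k],[.5,50,99.5],axis=0).round(4).tolist())
print(o['t'],o['tool_pos'])
```

```text
wrist knob top [[0.0651, -0.0087, 0.1137], [0.0772, 0.0036, 0.1177], [0.0896, 0.0158, 0.1202]]
knob low [[0.0606, -0.0082, 0.0835], [0.0622, 0.0042, 0.0886], [0.0672, 0.0142, 0.0939]]
lug [[0.0307, -0.0178, 0.0698], [0.0473, 0.0036, 0.0716], [0.0771, 0.0247, 0.0764]]
tube [[0.014, -0.0944, 0.0693], [0.0173, -0.0294, 0.0734], [0.0208, 0.0826, 0.077]]
scene knob top [[0.065, -0.0059, 0.109], [0.0772, 0.0113, 0.1184], [0.0903, 0.0191, 0.1223]]
knob low [[0.0605, 0.0067, 0.0832], [0.0729, 0.0156, 0.0893], [0.0864, 0.019, 0.0945]]
lug [[0.0309, -0.0157, 0.0623], [0.0502, 0.0176, 0.0731], [0.0792, 0.0274, 0.0773]]
tube [[-0.0252, -0.0931, 0.0654], [0.0027, 0.0306, 0.0786], [0.0232, 0.0842, 0.0837]]
11.9667 [ 0.55331458 -0.34037637  0.25800147]
```

View pics/s7.png

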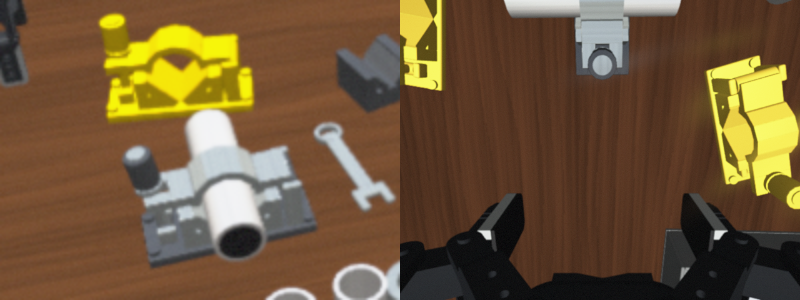

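The strap is shut, the bolt is in the slot and the tube ends are within 1 mm of the earlier wrist reading. But the knob top is centred at x ≈ 77 mm where 64 is wanted, so the bolt is still about 0.13 rad short of upright. I'll push it the rest of the way with shut fingers from the outside.

>>> {"method": "jog_arm", "body": {"deltas": [[0, 0, 0, 0, -0.2, 1.6, 0], [0, 0, 0, 0, 0, 3, 0], [0, 0, 0, 0, 0, 3, 0], [0, 0, 0, 0, 0, 3, 0], [0, 0, 0, 0, 0, 2.5, 0], [0, 0, 0, 0, 0, 1.5, 0], [0, 0, 0, 0, 0, 0, 0], [0, 0, 0, 1.5, 0, 0, 0], [0, 0, 0, 1.5, 0, 0, 0], [0, 0, 0, 1, 0, 0, 0], [0, 0, 0, 0.5, 0, 0, 0], [0, 0, 0, 0, 0, 0, 0]]}}

```text
t: 13.02
tool_pos: [0.551, -0.2939, 0.1133]
tool_rot: [2.187, 2.252, 0.001]
contact_force: [-0.5, -0.9, 0.1]
opening: 0.0
```

>>> {"method": "jog_arm", "body": {"deltas": [[0, 0, 0, 0.4, 0, 0, 0], [0, 0, 0, 0.4, 0, 0, 0], [0, 0, 0, 0.4, 0, 0, 0], [0, 0, 0, 0.4, 0, 0, 0], [0, 0, 0, 0.4, 0, 0, 0], [0, 0, 0, 0, 0, 0, 0], [0, 0, 0, 0, 0, 0, 0]]}}

```text
t: 13.6
tool_pos: [0.5497, -0.2752, 0.1117]
tool_rot: [2.191, 2.251, 0.0]
contact_force: [-0.0, -0.1, 0.5]
opening: -0.0001
```

```bash
cat > k.py <<'E'
from h import *
im,d=vision.get_image("scene");o=ctrl.get_obs()
xc=np.array([.03,-.9996]);yc=np.array([.9996,.03]);O=np.array([.545,-.185])
P=cloud("scene",im,d);L=np.dstack([(P[...,:2]-O)@xc,(P[...,:2]-O)@yc,P[...,2]])
hsv=cv2.cvtColor(im[:,:,::-1],cv2.COLOR_BGR2HSV).astype(int)
r=(abs(L[...,1])<.035)&(L[...,0]>.03)&(L[...,0]<.12)&(hsv[...,1]<80)
for a,b in((.108,.13),(.083,.095),(.095,.108)):
    k=r&(L[...,2]>a)&(L[...,2]<b);print("knob",a,np.percentile(L[k],[2,50,98],axis=0).round(4).tolist())
print(o['tool_pos'],o['contact_force'],o['t'])
E
python3 k.py
```

```text
knob 0.108 [[0.0533, -0.0073, 0.1085], [0.0706, 0.0127, 0.1186], [0.0994, 0.0185, 0.1231]]
knob 0.083 [[0.0525, 0.0061, 0.0838], [0.0677, 0.0145, 0.0905], [0.0968, 0.0188, 0.0945]]
knob 0.095 [[0.0536, 0.0065, 0.0955], [0.0751, 0.0147, 0.1021], [0.1007, 0.019, 0.1077]]
[ 0.54969922 -0.27522017  0.1116261 ] [ 0.76983733 -1.01755097  0.09749102] 13.65
```

>>> {"method": "jog_arm", "body": {"deltas": [[0, 0, 0, -1, 0, 0, 0], [0, 0, 0, -2, 0, 0, 0], [0, 0, 0, -3, 0, -1, 0], [0, 0, 0, -3, 0, -3, 0], [0, 0, 0, 0, 0, -3, 0], [0, 0, 0, 0, 0, -3, 0], [0, 0, 0, 0, 0, -3, 0], [0, 0, 0, 0, 0, 0, 0], [0, 0, 0, 0, 0, 0, 0]]}}

```text
t: 14.4
tool_pos: [0.5529, -0.3663, 0.2442]
tool_rot: [2.188, 2.247, 0.001]
contact_force: [0.5, 0.1, -0.1]
opening: 0.0
```

```bash
python3 k.py
python3 - <<'E'
from h import *
a=vision.get_image("scene")[0];b,d=vision.get_image("top")
cv2.imwrite("pics/s8.png",np.hstack([cv2.resize(a[180:330,130:330,::-1],(400,300)),cv2.resize(b[170:280,330:477,::-1],(400,300))]))
P=cloud("top",b,d);hsv=cv2.cvtColor(b[:,:,::-1],cv2.COLOR_BGR2HSV).astype(int)
m=np.zeros((480,640),bool);m[180:270,370:408]=1
q=P[m&(hsv[...,2]>195)&(hsv[...,1]<25)&(P[...,2]>.06)&(P[...,2]<.1)]
print("tube x ends",np.percentile(q[:,0],[.5,99.5]),"before .4466 .6240; y",np.percentile(q[:,1],[1,50,99]))
d0=np.load("pics/top0.npy");P0=cloud("top",b,d0);q=P0[m&(hsv[...,2]>195)&(hsv[...,1]<25)&(P0[...,2]>.06)&(P0[...,2]<.1)];print("same px before",np.percentile(q[:,0],[.5,99.5]),np.percentile(q[:,1],[1,50,99]))
E
```

```text
knob 0.108 [[0.0529, -0.0078, 0.1085], [0.0649, 0.0111, 0.119], [0.0776, 0.0184, 0.1227]]
knob 0.083 [[0.052, 0.0062, 0.0831], [0.0649, 0.0148, 0.0892], [0.0784, 0.0186, 0.0946]]
knob 0.095 [[0.0535, 0.0086, 0.0952], [0.0664, 0.0154, 0.1018], [0.078, 0.0192, 0.1076]]
[ 0.55212973 -0.36540405  0.24159167] [ 1.07591911  0.31057778 -0.34820986] 14.45
tube x ends [0.4488266  0.62628929] before .4466 .6240; y [-0.2259559  -0.18334719 -0.14517477]
same px before [0.44882543 0.62607138] [-0.20766153 -0.18389397 -0.16232308]
```

View pics/s8.png

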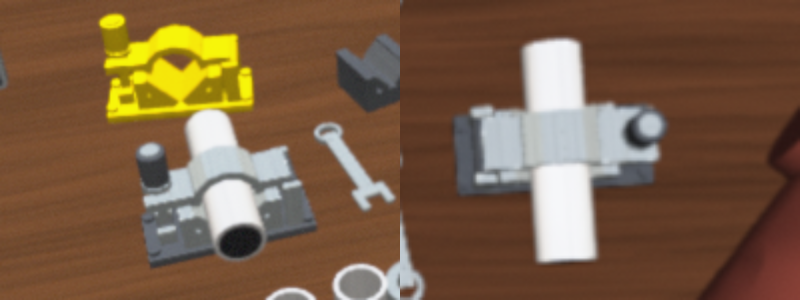

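The knob is centred at x ≈ 65 mm at both its top and bottom, so the bolt is upright in the slot. The strap is down, the tube hasn't moved and the robot is clear. Handing in.

```bash
python3 -c "
from station import ctrl
print(ctrl.finish_job())"
```

```text
the job is handed in; nothing more can be done
None
```

The tube is clamped and the job is handed in, at about 14.5 s of the 54 s allowed. I pushed the strap past its balance point so it fell shut, then pinched the bolt's knob and swung it up into the slot.

- **Correction:** after I let go, the bolt was still about 0.13 rad short of upright. I pushed it the rest of the way with shut fingers.
- **Strap:** the lug top measured about 72 mm, which matches the shut position. I took that reading before the final push, and the last picture still shows the strap down.
- **Bolt:** the knob is centred at clamp x of about 65 mm (64 wanted) at both its top and bottom, so it is upright to within about 0.02 rad.
- **Tube:** the last top view puts its ends within about 2 mm of the first reading, and at the same pixels the depth agrees to about 0.2 mm. I take it as not shifted.
- **Other objects:** the arm stayed away from the spare clamp and the yellow look-alikes, and it was touching nothing at the end.
- **Forces:** the highest reading I saw was about 26 N in total, briefly as the finger first met the strap. I only saw readings at the end of each move.

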